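# Deburr the cut end of a card-terminal pole

### The arm

A 6-joint arm with a two-finger parallel gripper is mounted at the origin on a cart in front of the work surface, level with it; the furniture and walls round the work are solid. World frame = base frame: x ahead of the robot, y to its left, z up, the work surface at z = 0. Lengths are in m, angles in rad, forces in N, time in s.
With the tool pointing down it reaches from about 0.275 to 0.825 m from the base axis. Payload 5.2 kg.
Tool frame: the origin (TCP) lies at the very end of the fingers, on their centre line; the grasp point (between the pads) lies 19 mm behind it (env.grasp_offset is the distance from the TCP to the grasp point, in m); z points along the fingers, y is the line along which they close (so a half turn about z gives the same grasp; the last joint's range is limited). The gripper opens to 93 mm and grips with 3 to 60 N. Pads are 15 mm wide; open, the fingers measure 128 mm over their backs; the gripper's body (75 mm by 188 mm) begins 65 mm behind the grasp point.
Start: joints at [1.063, 0.259, 1.535, -0, 1.348, -0.203], TCP at [0.165, 0.525, 0.219] pointing down, gripper open.
Joint ranges: [-3.14, 3.14], [-0.91, 2.08], [0.19, 2.58], [-1.22, 4.36], [0.22, 2.71], [-3.12, 3.12]. Speed limits (rad/s): [2.57, 2.57, 3.14, 3.14, 3.14, 3.14].

### API

Orientations are given as a unit quaternion [x, y, z, w].
In Python, from station import env, solver, telemetry, eyes, job gives the robot as it stands. The module is installed in compiled form; this text tells all that it offers. Calls block until the motion is done:
- env.goto(position, orientation): joint-space move of the TCP to a pose.
- env.move_l(position, v=0.15, rotation=None, max_force=None): straight line of the TCP; rotation=None keeps the orientation; v is the mean speed in m/s. With max_force (N) it stops when the force on the tool has changed by that much, and returns True; else False.
- env.movej(angles): joint-space move.
- env.let_go() and env.grasp(): open the fingers fully, or close them until they stop; the grip force is fixed at half the most.
- env.hold(seconds).
- solver.solve_ik(position, orientation): joint angles nearest the present ones, or None.
- telemetry.observe(): the state.
- eyes.get_image(name): name is "scene" or "top"; returns a dict with "color" (384x512x3 uint8, blue, green, red), "K" (3x3 intrinsics, pixels), "k1" (the pictures are not rectified: a ray, as slopes to the right and down, at radius r is drawn at 1 + k1 r^2 times it, then the intrinsics apply), "rvec" (rotation vector, rad) and "tvec" (3), from world to camera coordinates, as OpenCV has them. Camera axes: x right, y down, z forward; pixel columns grow to the right and rows downward; lengths in m; the calibration is good to about 2 mm. A picture is of the moment at which its call begins. There is no depth.
A pose or a line that the arm cannot do raises env.MotionError and nothing moves.
- job.hand_in(): hands the job in; it is judged then, once.
The state is a dict: "clock": time; "qpos": joint angles; "qd": joint speeds; "effort": joint torques, N m; "tool_pos": TCP position; "eef_rot": TCP orientation; "ft_force": force on the tool from outside, world axes, zero at the start; "wrist_torque": the same for the moment, N m; "gripper_width": finger opening in m; "grip_force": force on a finger pad.
Only numpy, scipy, OpenCV 4.12 (cv2) and the standard library are available. Lean on these libraries where they do the work, as an engineer would, in place of code of your own. Each camera call takes 0.05 s, during which the arm holds its last target. There are 200 camera calls.

### The job

The hollow pole for the new card terminal has just been cut to length, and its inner edge would chafe the cable. Take the deburring tool out of its wooden block, hook the blade over the inner edge of the pole's open end above the cable outlet, and draw it all the way round, clockwise as seen from above, back to where it began, with the bent part of the blade pulled outward against the edge lightly and steadily the whole way (about 5 N, always 2 to 8, never over 12). Then stand the tool back in its hole in the block, leaving the other things where they are.

Things in the scene. Friction and masses are not known exactly. Their poses are not given: they have to be found in the camera images.
- pole: mount foot for a card terminal, screwed to the counter: grey flange 96 mm across, 6 mm thick; grey socket 61 mm across, 38 mm high; in it an upright steel tube with an open cut end. A cable outlet (round stub, 22 mm across, sticking out 15 mm low on the socket) points along its -x axis, the head of a clamp screw along +x. Origin: centre of the underside, z up. Fixed
- mouth (a point): centre of the tube's open end in the plane of its rim, 120 mm above the counter; axes as pole, so clockwise from above runs from -x (cable outlet) to +y, +x, -y. The bore is about 44 mm, the wall 3 mm, but the tube is out of round: the bore is 42.4 mm one way and 45.6 mm across it, which way is not measured
- deburrer: deburring tool standing blade down in the block: square grey handle 18 x 18 mm from 5 to 79 mm above the origin, cap up to 86 mm; collar 27 mm across, 5 mm thick, resting on the block; below it a ferrule 16 mm across, 10 mm long, tapered, then the blade. Steel, about 180 g. Origin: on the axis at the collar's underside; z up the handle, x and y square to its faces
- blade (a joint): swivel of the blade about the tool's axis, rad, counter-clockwise from above; very easy, no stops; at 0 the crank points to the tool's +x (at the start roughly away from the robot). The blade is a cranked 4 mm round bar: on the axis down to 18 mm below the tool's origin, slanting out at 45 degrees to 7 mm off the axis at 25 mm below, then straight down to the tip 37 mm below
- blade_edge (a point): middle of the blade's slanting part, on the bar's centre line: 3.5 mm off the tool's axis towards the crank, 21.5 mm below the tool's origin. In use it rides on the tube's inner edge, the tip hanging in the bore and the tool's axis over or just outside the wall; pulled outward so, the crank swings round by itself to point into the tube. Each mm further out adds 2 to 3 N
- holder: wooden block 94 x 50 x 45 mm with a round hole 21 mm wide, 42 mm deep for the tool and four spare blades (pins 7 mm high) at its far end. Origin: on the counter under the middle of the hole; the block reaches 25 mm to its -x side, 69 mm to its +x side and 25 mm to each side in y. Fixed
- holder_hole (a point): middle of the mouth of the tool's hole, at the block's top, 45 mm above the counter; axes as holder
- terminal: grey card terminal, 175 x 71 x 46 mm, lying loose beyond the pole, a bystander; origin at the centre of its underside
- marker: white marker pen with a red cap, 135 mm long, 16 mm thick, lying loose on the counter, a bystander; origin at the centre of its underside
Things that resemble listed ones, but are neither listed nor needed, are in the scene too. There is more than one size of the deburrer; the one meant has the size given above.

How it is judged:
By the outcome, as a careful person would: the job done as asked, in the order asked, and still so for the second after the job is handed in, with the robot touching nothing.
It also fails if it takes over 72 s, if anything falls off the work surface, if the arm or the gripper's body presses on something with over 40 N, if the wrist force passes 120 N, or if a joint passes its speed limit or range.

## Working session

There is one attempt and no reset: what is moved stays moved. The work goes in short steps, each a Python script; the robot and the scene stay as the last script left them, time stands still between calls to the robot, and variables do not carry over. Pictures are saved under pics/ and viewed, at most 10 in all, crops included, and the job is handed in when it is done.

```bash
mkdir -p pics
cat > h.py <<'E'
import numpy as np, cv2
from station import env, solver, telemetry, eyes, job
def snap(n,f):
    im=eyes.get_image(n); cv2.imwrite('pics/'+f+'.png',im['color']); np.savez('pics/'+f+'.npz',**im); return im
def load(f): return dict(np.load('pics/'+f+'.npz'))
def ray(im,px):
    K=im['K']; x=(px[0]-K[0,2])/K[0,0]; y=(px[1]-K[1,2])/K[1,1]; k=float(im['k1'])
    u,v=x,y
    for _ in range(30):
        s=1+k*(u*u+v*v); u,v=x/s,y/s
    R,_=cv2.Rodrigues(np.array(im['rvec'],float)); t=np.array(im['tvec'],float).ravel()
    return -R.T@t, R.T@np.array([u,v,1.])
def onz(im,px,z):
    c,d=ray(im,px); return c+d*(z-c[2])/d[2]
def proj(im,P):
    R,_=cv2.Rodrigues(np.array(im['rvec'],float)); p=R@np.array(P,float)+np.array(im['tvec'],float).ravel()
    u,v=p[0]/p[2],p[1]/p[2]; s=1+float(im['k1'])*(u*u+v*v); K=im['K']
    return np.array([K[0,0]*u*s+K[0,2],K[1,1]*v*s+K[1,2]])
E
python3 - <<'E'
from h import *
for n in('scene','top'):
    im=snap(n,n+'0'); c,d=ray(im,(256,192)); print(n,c,d,im['K'][0,0],im['k1'])
a=[cv2.imread(f'pics/{n}0.png') for n in('scene','top')]
s=telemetry.observe(); print(s)
for n,i in zip(('s','t'),a): cv2.imwrite(f'pics/{n}big.png',cv2.resize(i,(800,600),interpolation=cv2.INTER_CUBIC))
E
```

```text
scene [0.23237836 0.69133078 0.63194228] [ 0.31223801 -0.6930682  -0.64995058] 461.22564826734117 -0.10536815907641771
top [0.47396323 0.09736914 1.02693189] [ 0.07403321  0.01130224 -0.99735103] 493.13963864933453 -0.21564716974678805
{'clock': 0.1, 'qpos': array([ 1.06320618e+00,  2.59270708e-01,  1.53592151e+00, -2.01739040e-05,
        1.34798954e+00, -2.02821938e-01]), 'qd': array([ 0.00208744, -0.00184398, -0.00225477,  0.00077025, -0.00132148,
        0.00054445]), 'effort': array([ 3.22873573e-03, -4.38206506e+01, -2.84645712e+01,  7.22897099e-02,
        3.61056975e-02, -2.90648597e-05]), 'tool_pos': array([0.16480513, 0.52424061, 0.21792144]), 'eef_rot': array([ 1.51792779e-01,  9.88412020e-01, -7.48372580e-04, -2.67110230e-04]), 'ft_force': array([-0.69593072,  0.64163192,  0.75778614]), 'wrist_torque': array([-0.0078971 , -0.03955215,  0.02229669]), 'grip_force': 0.0, 'gripper_width': 0.09297665955893644}
```

View pics/sbig.png

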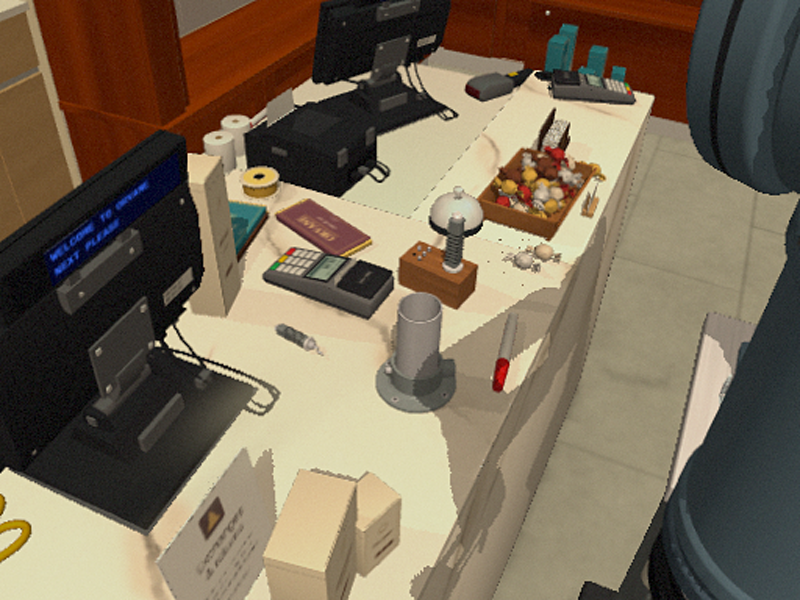

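View pics/tbig.png

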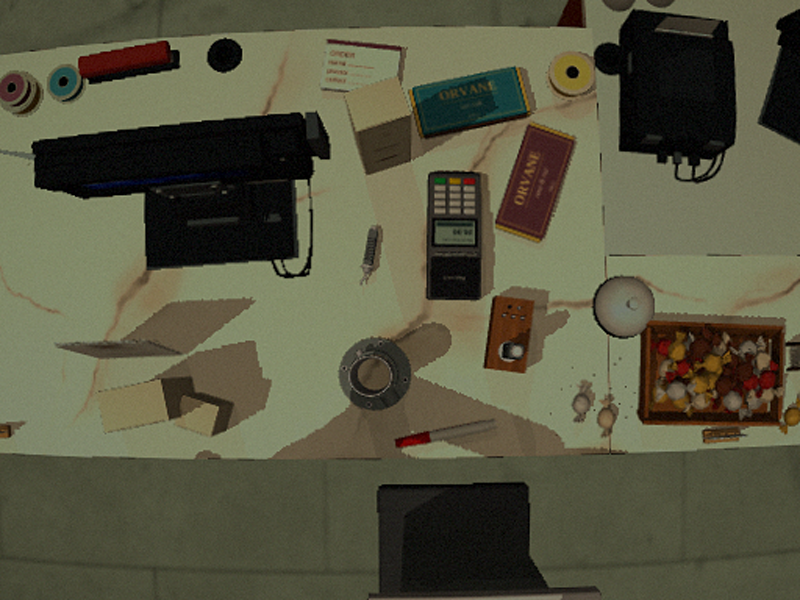

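The scene view (800x600) shows the pole at (416,350), the block with the tool at (440,270), a smaller decoy tool lying at (296,337), the terminal at (328,280) and the marker at (506,350). In the top view the pole is at (374,373), the block at (510,333) and the marker at (445,432). I'll zoom in on the pole and block next.

Run:
```python
from h import *
a=load('scene0')['color'];b=load('top0')['color']
A=cv2.resize(a[110:270,230:350],(480,640),interpolation=cv2.INTER_CUBIC)[:600]
cv2.imwrite('pics/c1.png',A)
B=cv2.resize(b[180:290,210:350],(700,550),interpolation=cv2.INTER_CUBIC)
cv2.imwrite('pics/c2.png',cv2.convertScaleAbs(B,alpha=1.5))
t=load('top0')
for n,p,z in(('pole',(374,373),.12),('hole',(510,352),.045),('marker',(445,432),.01),('term',(457,235),.046)): print(n,onz(t,np.array(p)*.64,z))
```

```text
pole [0.45567123 0.13936664 0.12      ]
hole [ 0.47836828 -0.03110984  0.045     ]
marker [0.37437247 0.0519307  0.01      ]
term [0.62960124 0.03408619 0.046     ]
```

View pics/c1.png

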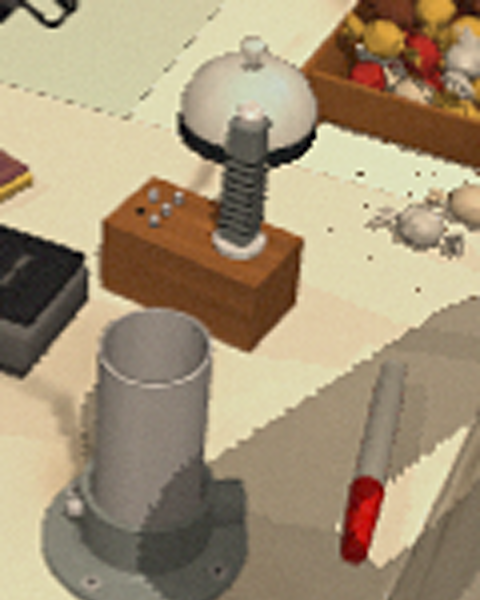

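View pics/c2.png

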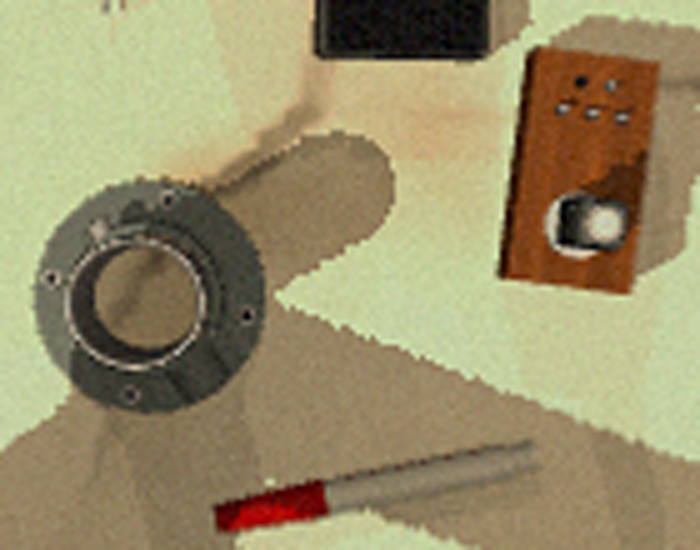

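Top crop: rim ring at (136,300), the flange's screw holes at (168,199), (247,315), (131,394) and (51,278), clamp screw head at (100,232), outlet at about (185,372). So pole +x points up-left in the image. The block is at (580,170), with the tool cap at (605,225) and the collar near (572,225).

Run:
```python
from h import *
t=load('top0'); s=load('scene0')
cr=lambda p:((p[0]+.5)/5-.5+210,(p[1]+.5)/5-.5+180)
H=np.array([onz(t,cr(p),.006) for p in((168,199),(247,315),(131,394),(51,278))])
c=H.mean(0); print('flange c',c); d=H-c; print('hole r,ang',np.linalg.norm(d[:,:2],axis=1),np.degrees(np.arctan2(d[:,1],d[:,0])))
for n,p,z in(('clamp',(100,232),.03),('outlet',(185,372),.02)):
    q=onz(t,cr(p),z)-c; print(n,q,np.degrees(np.arctan2(q[1],q[0])))
# rim: local brightness maxima along radial rays in top view
g=cv2.cvtColor(t['color'],cv2.COLOR_BGR2GRAY).astype(np.float32)
c0=np.array(cr((136,300))); pts=[]
for a in np.radians(np.arange(0,360,5)):
    rr=np.arange(9.,18,.2); xs=c0[0]+rr*np.cos(a); ys=c0[1]+rr*np.sin(a)
    v=cv2.remap(g,xs[None].astype(np.float32),ys[None].astype(np.float32),cv2.INTER_LINEAR)[0]
    v=v-cv2.blur(v[None],(25,1))[0]   # ridge
    i=np.argmax(v); w=np.clip(v[max(0,i-6):i+7],0,None); r=(rr[max(0,i-6):i+7]*w).sum()/w.sum()
    pts.append((c0[0]+r*np.cos(a),c0[1]+r*np.sin(a)))
W=np.array([onz(t,p,.12)[:2] for p in pts])
for _ in range(3):
    m=W.mean(0); e=cv2.fitEllipse((W*1000).astype(np.float32)); r=np.linalg.norm(W-np.array(e[0])/1000,axis=1); k=abs(r-np.median(r))<.0025; W=W[k]
print('rim',e,len(W))
# block top
hsv=cv2.cvtColor(t['color'],cv2.COLOR_BGR2HSV); m=cv2.inRange(hsv,(3,130,30),(14,255,255)); m[:,:305]=0;m[:,350:]=0;m[:185]=0;m[242:]=0
m=cv2.morphologyEx(m,cv2.MORPH_CLOSE,np.ones((9,9)))
cn=max(cv2.findContours(m,0,2)[0],key=cv2.contourArea).reshape(-1,2)
P=np.array([onz(t,p,.045)[:2] for p in cn]).astype(np.float32)*1000
print('block',cv2.minAreaRect(P))
print('cap rays')
for im,p in((t,cr((605,225))),(s,(230+(252.5)/4-.5,110+115.5/4-.5))): print(onz(im,p,.131))
print('collar top t',onz(t,cr((566,225)),.05), 's',onz(s,(230+(240.5)/4-.5,110+240/4-.5),.05))
print('rim s',onz(s,(230+153.5/4-.5,110+347/4-.5),.12))
```

```text
flange c [0.45298855 0.14449844 0.006     ]
hole r,ang [0.04110495 0.04118314 0.04103699 0.041435  ] [ -11.65044606 -101.41253288  168.70073771   78.68106187]
clamp [0.0268082  0.01848016 0.024     ] 34.5803271443059
outlet [-0.0306725  -0.01487259  0.014     ] -154.13201048363712
rim ((452.9029846191406, 144.8889617919922), (46.298973083496094, 49.665828704833984), 175.4959716796875) 62
block ((502.2110290527344, -29.609588623046875), (53.95893478393555, 94.06661987304688), 81.44873809814453)
cap rays
[ 0.47909292 -0.02758928  0.131     ]
[ 0.47871435 -0.02038577  0.131     ]
collar top t [ 0.47981352 -0.02328443  0.05      ] s [ 0.48090691 -0.02557643  0.05      ]
rim s [0.45568813 0.1462071  0.12      ]
```

```bash
cat >> h.py <<'E'
psi=np.radians(-8.6); a_=np.pi/2+psi/2; Q=[np.cos(a_),np.sin(a_),0,0]
T=np.array([.4795,-.028]); C=np.array([.4529,.1447]); PY=np.radians(33.6)
def st(n=1,dt=.0):
    f=[];w=[]
    for _ in range(n):
        o=telemetry.observe(); f.append(o['ft_force']);w.append(o['wrist_torque'])
        if n>1: env.hold(.02)
    return o,np.mean(f,0),np.mean(w,0)
E
python3 - <<'E'
from h import *
p=telemetry.observe()['tool_pos']
env.move_l([p[0],p[1],.32],v=.2)
env.goto([*T,.30],Q); o,f,w=st(5); print(o['clock'],o['tool_pos'],o['qpos'],f,w)
env.move_l([*T,.15],v=.2); snap('top','t1')
env.move_l([*T,.058],v=.08,max_force=8); o,f,w=st(5); print(o['clock'],o['tool_pos'],f,w)
env.grasp(); o,f,w=st(5); print(o['clock'],o['tool_pos'],f,w,o['gripper_width'],o['grip_force'])
im=snap('scene','s1'); cv2.imwrite('pics/c3.png',cv2.resize(im['color'][90:240,190:390],(800,600)))
E
```

```text
3.0917 [ 0.47955097 -0.02721967  0.30004476] [-2.89626543e-01  8.64322175e-02  1.54809729e+00  1.94075024e-04
  1.50701219e+00 -1.71159936e+00] [ 0.21091713 -0.13585242  0.3462829 ] [ 0.01380783  0.02637694 -0.00498534]
5.425 [ 0.4799543  -0.0281134   0.05852473] [-0.22886929 -0.16567417  0.11157679] [ 0.02927141 -0.00987089 -0.02725683]
6.6583 [ 0.47948016 -0.02795428  0.05798268] [-0.13411015 -0.05448483  0.11709389] [ 0.06890892 -0.03292094 -0.00165714] 0.017995503417477705 29.93929088115692
```

View pics/c3.png

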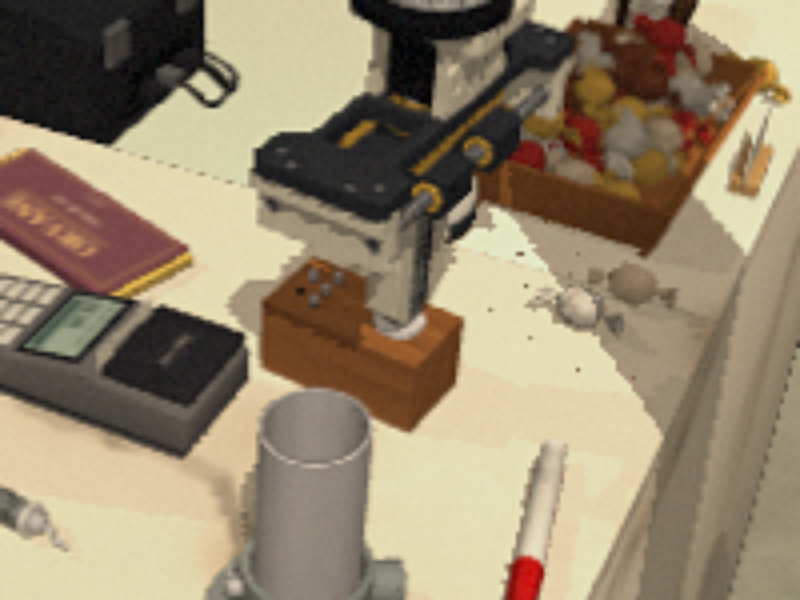

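The gripper width is 18.0 mm, which is the right tool, held squarely with the fingers just above the collar. The next step is to lift it, go into the bore and probe the edge.

Run:
```python
from h import *
env.move_l([*T,.12],v=.08); env.move_l([*T,.215],v=.2)
env.move_l([*C,.215],v=.15); o,f,w=st(10); print(o['clock'],f,w,o['tool_pos'])
env.move_l([*C,.156],v=.08,max_force=6); env.hold(.2); o,f0,w0=st(15); print(o['clock'],f0,w0,o['tool_pos'])
np.save('f0.npy',f0)
u=-np.array([np.cos(PY),np.sin(PY)])
hit=False
print(env.move_l([*(C+u*.018),.156],v=.04,max_force=4))
for r in np.arange(.019,.029,.0007):
    env.move_l([*(C+u*r),.156],v=.02); o,f,w=st(8); df=f-f0
    print(round(r*1e3,1),df.round(2),'rad',round(-df[:2]@u,2),(w-w0).round(3))
    if -df[:2]@u>3.5: break
im=snap('scene','s2'); cv2.imwrite('pics/c4.png',cv2.resize(im['color'][110:260,190:390],(800,600)))
print(telemetry.observe()['clock'])
```

```text
9.7417 [-0.05405873 -0.02917619 -2.37634561] [ 0.01918783 -0.00308782  0.00526678] [0.45310513 0.14404584 0.21497792]
11.075 [ 0.09948801 -0.08778026 -2.22064657] [ 0.00647381 -0.00170471  0.01447452] [0.45298619 0.14472383 0.15618228]
False
19.0 [-0.09 -0.19 -0.18] rad -0.18 [-0.017  0.006 -0.016]
19.7 [0.18 0.21 0.13] rad 0.26 [ 0.019  0.008 -0.029]
20.4 [0.2  0.06 0.04] rad 0.21 [ 0.014  0.004 -0.005]
21.1 [-0.1   0.1  -0.08] rad -0.02 [ 0.005  0.027 -0.015]
21.8 [-0.16  0.09  0.16] rad -0.08 [ 0.012 -0.005 -0.03 ]
22.5 [-0.01 -0.05 -0.22] rad -0.04 [ 0.014  0.023 -0.025]
23.2 [-0.11  0.33  0.3 ] rad 0.09 [ 0.004  0.003 -0.025]
23.9 [-0.03  0.01 -0.17] rad -0.02 [-0.01   0.017 -0.009]
24.6 [0.52 0.15 0.4 ] rad 0.52 [ 0.056 -0.083  0.002]
25.3 [1.14 0.56 0.7 ] rad 1.26 [ 0.143 -0.267 -0.009]
26.0 [2.55 1.52 1.76] rad 2.97 [ 0.28  -0.576  0.003]
26.7 [4.24 2.37 2.8 ] rad 4.84 [ 5.150e-01 -1.011e+00 -1.000e-03]
16.3417
```

View pics/c4.png

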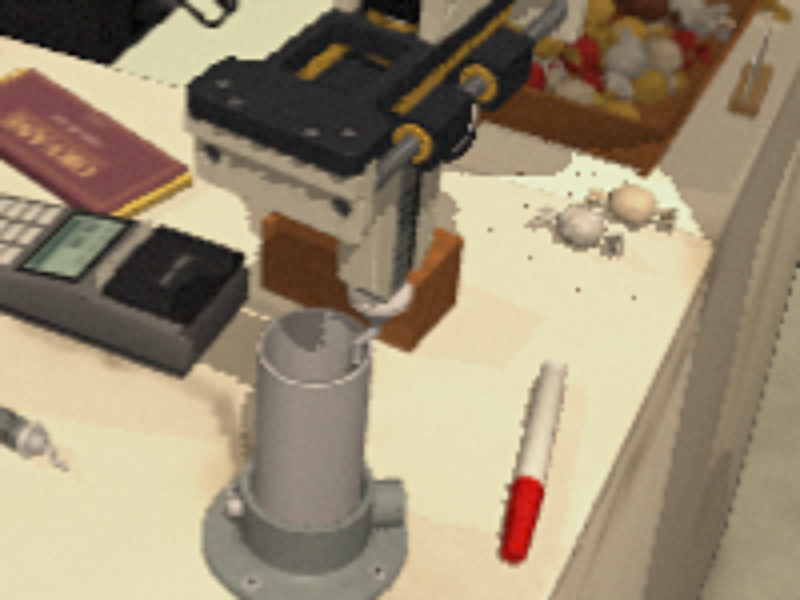

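The crank points into the tube at the outlet side with 4.8 N radial, about 2.5 N/mm. Now I'll draw it round with force feedback, adding the measured ovality as feedforward.

```bash
cat > circ.py <<'E'
from h import *
import json,sys
f0=np.load('f0.npy'); ff=lambda p:-.0008*np.cos(2*(p+np.radians(4.5)))
p0=PY+np.pi
try: S=json.load(open('s.json'))
except Exception: S=dict(k=0,b=.0267-ff(p0))
end=int(sys.argv[1]); n=0
while S['k']<end:
    S['k']+=6; p=p0-np.radians(S['k']); u=np.array([np.cos(p),np.sin(p)]); t=np.array([u[1],-u[0]])
    r=S['b']+ff(p); env.move_l([*(C+u*r),.156],v=.02)
    o,f,w=st(3); d=f-f0; F=-d[:2]@u
    print(S['k'],round(r*1e3,2),'rad %.2f tan %.2f z %.2f'%(F,d[:2]@t,d[2]),round(o['clock'],2))
    S['b']+=float(np.clip(.55*(4.8-F)/2500,-.0006,.0006))
    if F>9 or F<.5: print('odd'); break
json.dump(S,open('s.json','w'))
E
python3 circ.py 48
```

```text
6 26.54 rad 4.05 tan -0.57 z 4.63 16.67
12 26.57 rad 4.74 tan -0.97 z 5.26 17.01
18 26.46 rad 5.14 tan -0.67 z 4.68 17.35
24 26.29 rad 5.01 tan -0.82 z 5.47 17.69
30 26.18 rad 4.43 tan -0.68 z 4.95 18.02
36 26.23 rad 5.00 tan -0.47 z 4.44 18.36
42 26.19 rad 5.25 tan 0.06 z 4.20 18.69
48 26.13 rad 5.07 tan 0.30 z 4.54 19.02
```

```bash
python3 circ.py 372
```

```text
54 26.15 rad 5.06 tan -0.18 z 4.35 19.36
60 26.19 rad 4.85 tan -0.52 z 4.24 19.69
66 26.31 rad 4.85 tan 0.01 z 3.54 20.03
72 26.45 rad 4.96 tan -0.67 z 3.89 20.38
78 26.57 rad 5.26 tan 0.29 z 4.45 20.72
84 26.64 rad 5.17 tan -0.27 z 3.98 21.06
90 26.72 rad 4.72 tan 0.12 z 3.83 21.4
96 26.9 rad 4.88 tan 0.08 z 3.36 21.74
102 27.02 rad 4.98 tan 0.34 z 3.00 22.08
108 27.1 rad 5.59 tan 0.34 z 3.35 22.43
114 27.02 rad 4.92 tan -0.10 z 2.69 22.77
120 27.06 rad 5.75 tan 0.09 z 2.83 23.11
126 26.88 rad 5.05 tan -0.85 z 2.37 23.45
132 26.82 rad 4.94 tan -1.33 z 2.17 23.79
138 26.75 rad 4.84 tan -1.14 z 2.28 24.13
144 26.67 rad 4.94 tan -0.98 z 2.64 24.48
150 26.54 rad 5.09 tan -0.75 z 2.66 24.82
156 26.34 rad 5.46 tan -1.08 z 3.00 25.16
162 26.05 rad 5.01 tan -1.24 z 3.13 25.5
168 25.84 rad 5.00 tan -1.17 z 3.24 25.83
174 25.63 rad 5.21 tan -1.34 z 3.24 26.17
180 25.38 rad 4.31 tan -0.77 z 3.41 26.5
186 25.33 rad 4.85 tan -1.16 z 3.09 26.83
192 25.18 rad 4.93 tan -0.92 z 3.25 27.17
198 25.03 rad 5.18 tan -0.72 z 2.90 27.5
204 24.85 rad 5.04 tan -1.46 z 3.20 27.83
210 24.73 rad 4.81 tan -0.89 
[... 435 characters left out ...]
.81 rad 5.45 tan -0.19 z 5.11 31.82
282 25.81 rad 4.26 tan -0.35 z 4.88 32.15
288 26.05 rad 4.72 tan -0.68 z 5.41 32.48
294 26.16 rad 4.90 tan -0.05 z 5.06 32.82
300 26.2 rad 4.58 tan 0.25 z 4.77 33.15
306 26.28 rad 4.25 tan -0.53 z 4.77 33.48
312 26.4 rad 5.04 tan -0.69 z 5.25 33.83
318 26.3 rad 4.67 tan -0.71 z 5.08 34.17
324 26.26 rad 4.34 tan 0.01 z 4.58 34.51
330 26.26 rad 4.54 tan -0.32 z 4.99 34.84
336 26.19 rad 4.34 tan -0.79 z 4.70 35.17
342 26.14 rad 4.65 tan -0.69 z 5.35 35.51
348 26.01 rad 4.65 tan -1.17 z 4.58 35.84
354 25.88 rad 5.15 tan -0.65 z 4.47 36.17
360 25.64 rad 4.72 tan -0.43 z 4.65 36.51
366 25.5 rad 4.50 tan -0.32 z 4.23 36.84
372 25.42 rad 5.14 tan 0.12 z 3.93 37.17
```

The lap is complete, with every radial reading between 4.05 and 5.75 N. Next I'll unhook the blade inward, lift it and hover over the hole to check the tool's attitude.

Run:
```python
from h import *
p=PY+np.pi-np.radians(372); u=np.array([np.cos(p),np.sin(p)])
env.move_l([*(C+u*.016),.156],v=.03); env.move_l([*(C+u*.004),.156],v=.06)
o,f,w=st(5); print(o['clock'],f)
env.move_l([*(C+u*.004),.215],v=.12); env.move_l([*T,.215],v=.15); env.move_l([*T,.108],v=.15); env.hold(.3)
o,f,w=st(5); print(o['clock'],f,w,o['tool_pos'],o['gripper_width'])
im=snap('scene','s3')
a=im['color'][130:205,250:350]; cv2.imwrite('pics/c5.png',cv2.resize(a,(800,600),interpolation=cv2.INTER_CUBIC))
g=lambda P:((proj(im,P)-[250,130]+.5)*8).round(0)
for z in(.013,0,-.018,-.037): print(z,g([*T,.095+z]))
print('hole',g([*T,.045]),g([.4805,-.0283,.045]))
```

```text
38.075 [-0.02291975 -0.20059004 -2.37488777]
41.275 [ 0.17343708  0.05275368 -1.95245315] [ 0.00083151  0.02411181 -0.00412431] [ 0.4797569  -0.02808357  0.10844087] 0.01782081179590743
0.013 [347. 132.]
0 [343. 175.]
-0.018 [337. 232.]
-0.037 [332. 292.]
hole [328. 332.] [325. 330.]
```

View pics/c5.png

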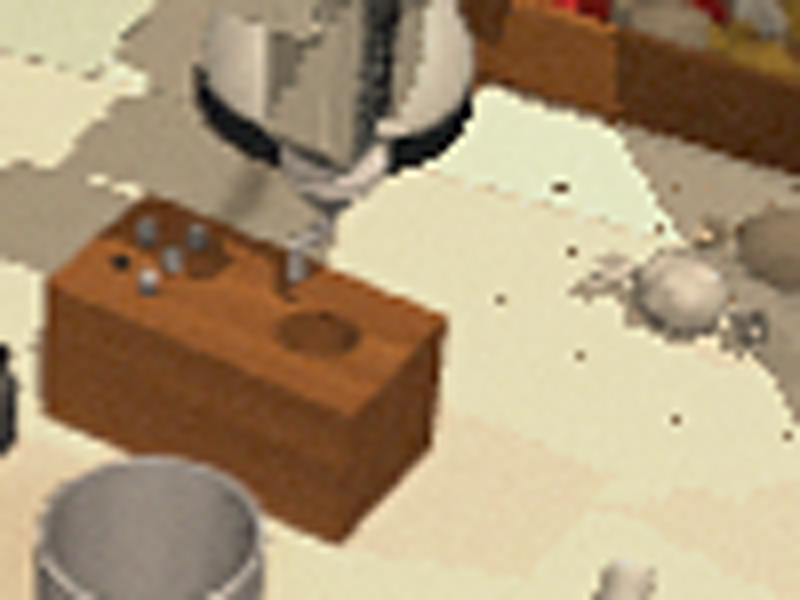

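The hole shows at (318,333) and the collar at (334,180). The tip at (294,288) is about 7 mm from the hole's axis once lowered, inside the 8.5 mm that the hole allows, so I'm inserting at the original spot.

Run:
```python
from h import *
h=env.move_l([*T,.085],v=.04,max_force=4); o,f,w=st(5); print(h,o['tool_pos'],f)
if not h:
    h=env.move_l([*T,.0635],v=.04,max_force=4); o,f,w=st(5); print(h,o['tool_pos'],f)
    if not h:
        h=env.move_l([*T,.0572],v=.015,max_force=4); o,f,w=st(5); print(h,o['tool_pos'],f,w,o['clock'])
```

```text
False [ 0.47971918 -0.02808427  0.08515831] [ 0.27261389  0.29434833 -1.78480574]
False [ 0.47969515 -0.02806031  0.06361746] [ 0.15009582  0.09479765 -2.34488178]
True [ 0.47960108 -0.02802241  0.05796343] [-0.51606901  0.11943862  5.24734347] [0.01324218 0.07274611 0.00140353] 43.3917
```

Run:
```python
from h import *
env.let_go(); env.hold(.2)
env.move_l([*T,.20],v=.1); env.move_l([T[0]-.08,T[1]-.05,.30],v=.2); o,f,w=st(3); print(o['clock'],f,o['gripper_width'])
im=snap('scene','s4'); cv2.imwrite('pics/c6.png',cv2.resize(im['color'][100:250,190:390],(800,600)))
```

```text
47.3083 [-0.01054639 -0.18455962 -0.40227126] 0.09277573093411777
```

View pics/c6.png

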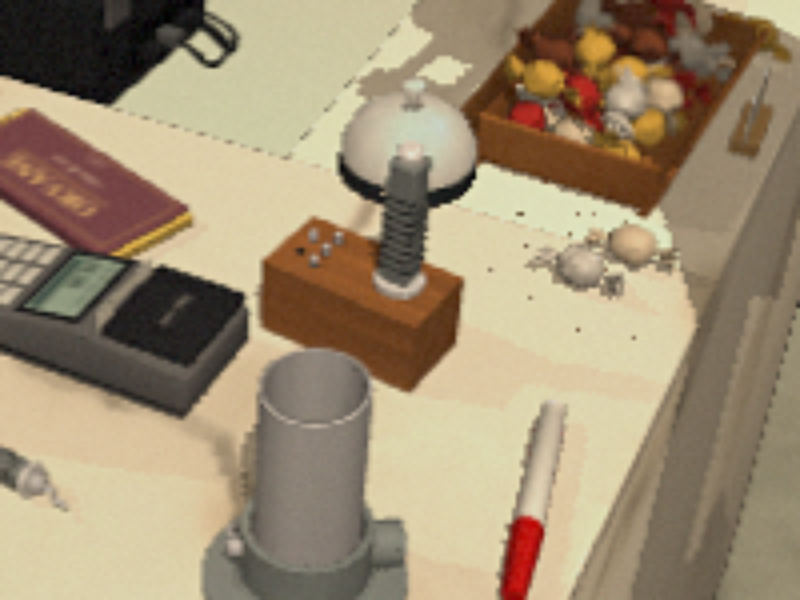

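The tool stands upright with its collar seated on the block at (400,285), and the marker and terminal haven't moved. Handing in.

```bash
python3 -c "
from station import job
print(job.hand_in())"
```

```text
the job is handed in; nothing more can be done
None
```

The pole's inner edge is deburred: one full clockwise lap from the cable outlet, overlapped by 12°, with 4.0–5.8 N of outward pull at every reading. The tool is back in its hole, nothing else was disturbed, and the job was handed in at about 47 s; no verdict came back.

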